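Close the filter cell

ROBOT

A 6-joint arm with a two-finger parallel gripper is mounted at the origin on a cart in front of the work surface, level with it; the furniture and walls round the work are solid. World frame = base frame: x ahead of the robot, y to its left, z up, the work surface at z = 0. Lengths are in mm, angles in rad, forces in N, time in s.
With the tool pointing down it reaches from about 300 to 850 mm from the base axis. Payload 5.4 kg.
Tool frame: the origin (TCP) lies on the centre line of the jaws, within the pads' length; the fingertips stand 8 mm ahead of it and the grasp point (between the pads) lies 11 mm behind it (arm.tip_reach is the distance from the TCP to the fingertips, in mm); z points along the fingers, y is the line along which they close (so a half turn about z gives the same grasp; the last joint's range is limited). The gripper opens to 85 mm and grips with 20 to 120 N. Pads are 22 mm wide; open, the fingers measure 114 mm over their backs; the gripper's body (76 mm by 85 mm) begins 54 mm behind the grasp point. The pads swing forward as they close: fully open they stand 13 mm farther back than shut.
Start: joints at [-1.553, 0.158, 1.597, -0, 1.386, -0.21], TCP at [129.832, -560.134, 239.299] pointing down, gripper open.
Joint ranges: [-2.91, 2.91], [-0.94, 2.29], [0.18, 2.7], [-1.29, 4.43], [0.17, 2.64], [-3, 3]. Speed limits (rad/s): [2.57, 2.57, 3.14, 3.14, 3.14, 3.14].

INTERFACE

Orientations are given as a rotation vector (axis times angle).
In Python, from rig import arm gives the robot as it stands. The module is installed in compiled form; this text tells all that it offers.
- The arm moves only by the tool drive_tool, never from a script. Its argument "targets" is a list of rows, each a list of 5 numbers: the shift along the tool's x, y, z as a fraction of full scale, then the turn about the tool's z as a fraction of full scale, then the opening, from 0 (shut) to 1 (fully open). A call has 1 to 20 rows; each row shifts and turns the commanded pose from where the row before left it, along the tool's axes as they then stand; what a row does not reach is not made up. Full scale, the value 1, is 0.3 m for a shift and 180 degrees for a turn. A row lasts 1/10 s, in which the tool goes at most 50 mm and 8.59 degrees, less where a joint would pass 70% of its speed; a pose out of reach is approached as far as the arm can. A call with a number of a shift or a turn outside -1 to 1 is refused whole. A call with a gripper value outside its range is refused whole. The fingers move at their own pace and stop on an object; "newtons" is the grip in N (left out, the last holds). Time passes only in rows, so rows that do not move let the fingers close. It gives the time, the measured TCP pose, the force, the opening and the grip force at its end, in the units of the state.
- arm.sense(): the state, without advancing time (a new reading comes with each control period).
- arm.grab_frame(name): name is "scene" or "side" or "wrist"; returns a dict with "color" (400x640x3 uint8, red, green, blue), "z_map" (400x640 float32, mm along the optical axis (not along the pixel's ray), 0 where there is no reading), "fx", "fy", "cx", "cy" (pixels), "rvec" (rotation vector, rad) and "tvec" (3), from world to camera coordinates, as OpenCV has them. Camera axes: x right, y down, z forward; pixel columns grow to the right and rows downward; lengths in mm; the calibration is good to about 2 mm. A picture is of the moment at which its call begins.
- arm.hand_in(): hands the job in; it is judged then, once.
The state is a dict: "clock": time; "qpos": joint angles; "joint_vel": joint speeds; "effort": joint torques, N m; "position": TCP position; "orientation": TCP orientation; "contact_force": force on the tool from outside, world axes, zero at the start; "moment": the same for the moment, N m; "grip_width": opening from 0.0 (shut) to 1.0 (fully open); "grasp_force": force on a finger pad.
Only numpy, scipy, OpenCV 4.12 (cv2) and the standard library are available. Lean on these libraries where they do the work, as an engineer would, in place of code of your own. Each camera call takes 0.05 s, during which the arm holds its last target. There are 200 camera calls.

TASK

Fit the knurled aluminium collar, closed side up, over the spigot of the filter cell, turn it until its hidden keyways drop over the three pins, then push it fully home against the spring. Finish while still holding it pressed home with the gripper: do not let go. Leave the dish, the small beaker, the match box and the dropper bottle where they stand.

Things in the scene. Friction and masses are not known exactly. Their poses are not given: they have to be found in the camera images.
- collar: Loose knurled aluminium cap, 56 mm wide, 46 mm tall, 0.15 to 0.31 kg, blue disc on its closed top; open side down on an 18 mm pale slab. Origin: centre of its underside; z up. Alike all round outside. Inside: bore 35 mm wide, 40 mm deep, with three full-depth keyways 40 degrees wide, 120 degrees apart, unseen from outside: find them by turning, at most 60 degrees to one side or the other.
- filter_cell: Fixed filter cell: grey foot plate 110 x 110 x 10 mm, on it a round steel body 72 mm wide with a brass barb to its +x. Origin: centre of the foot plate's underside, on the bench; z up along the axis. Its flat upper face, the shoulder, is 40 mm above the origin. A collar pushed home has its underside on the shoulder.
- spigot_top (a point): Centre of the top of the greased steel spigot on the cell's axis, 78 mm above the cell's origin. The spigot is 31 mm wide and stands 38 mm above the shoulder; its last 5 mm taper to 22 mm.
- pin_top (a point): Point on the cell's axis level with the tops of the three brass pins, 22 mm below spigot_top. Pins: 5 mm thick, 120 degrees apart, out to 21 mm from the axis, at angles that differ from start to start (not tied to this frame). A collar not lined up rests here with its underside; lined up within about 10 degrees it drops 8 mm onto the red ring.
- spring_ring (a joint): Red sprung sealing ring round the foot of the spigot: how far it is pressed down, in m. 0: up, 8 mm proud of the shoulder; 0.008: collar fully home. The spring takes 6 N to start and 12 N at 0.008, and lifts the collar again when it is let go.
- evaporating_dish: White porcelain dish, 87 mm wide, 30 mm tall, loose; bystander. Origin: centre of its underside.
- beaker_glass: Small clear beaker, 51 mm wide, 68 mm tall, loose; bystander. Origin: centre of its underside.
- match_box: Red match box 35 x 52 x 14 mm, loose; bystander. Origin: centre of its underside.
- dropper_bottle: Brown dropper bottle with an orange teat, 35 mm wide, 102 mm tall, loose; bystander. Origin: centre of its underside.
Not all that is in view belongs to the job. What is shaped like the collar but purple is not meant.

How it is judged (in metres and radians):
On the way, in this order (a step that is already met when the one before it is completed fails the run):
1. the collar is lifted clear of the slab (height (world z) of collar above 0.045 m), for 0.1 s.
2. the collar sits over the spigot with its keyways over the pins, dropped below the pins' tops (horizontal distance between collar and filter_cell below 0.005 m and z of collar in the frame of filter_cell below 0.0515 m), for 0.1 s.
At the end, for the whole second after the job is handed in: The collar is upright (within 0.1 rad) and centred on the cell within 4 mm, its underside within 2 mm of the shoulder, the sprung ring pressed at least 6 mm, the collar at rest and the fingers still holding or pressing it with more than 2 N (value of joint spring_ring above 0.006 m and z of collar in the frame of filter_cell between 0.037 and 0.042 m and horizontal distance between collar and filter_cell below 0.004 m and angle between collar's own z axis and vertical below 0.1 rad and linear speed of collar below 0.02 m/s and contact force between the fingers and collar above 2 N); the arm keeps its last pose, push and grip.
It fails at once if the dish is moved by more than 2 cm (distance of evaporating_dish from where it was at the start of the episode above 0.02 m).
It fails at once if the small beaker is moved by more than 2 cm or tipped (distance of beaker_glass from where it was at the start of the episode above 0.02 m or angle between beaker_glass's own z axis and vertical above 0.5 rad).
It fails at once if the match box is moved by more than 2 cm (distance of match_box from where it was at the start of the episode above 0.02 m).
It fails at once if the dropper bottle is moved by more than 2 cm or tipped (distance of dropper_bottle from where it was at the start of the episode above 0.02 m or angle between dropper_bottle's own z axis and vertical above 0.5 rad).
It also fails if it takes over 64 s, if anything falls off the work surface, if the arm or the gripper's body presses on something with over 40 N, if the wrist force passes 120 N, or if a joint passes its speed limit or range.

## Working session

There is one attempt and no reset: what is moved stays moved. The work goes in short steps, Python scripts to look and compute and a tool call to move; the robot and the scene stay as the last step left them, time stands still between calls to the robot, and variables do not carry over. Pictures are saved under pics/ and viewed, at most 10 in all, crops included, and the job is handed in when it is done.

Besides the shell and the picture viewer there is one more tool, called after "Request:" in YAML: its name, and indented under it one key for each argument. drive_tool: Moves the arm, as the interface text tells. Shift numbers are shares of 0.3 m and turn numbers shares of 180 degrees, none past 1 either way. Its arguments: {"type":"object","properties":{"targets":{"type":"array","items":{"type":"array","items":{"type":"number","minimum":-1,"maximum":1}}},"newtons":{"type":"number"}},"required":["targets"]}

```bash
mkdir -p pics; cat > h.py <<'E'
import numpy as np, cv2
from rig import arm
def grab(n, tag):
    f=arm.grab_frame(n); np.savez(f'pics/{tag}.npz',**f)
    cv2.imwrite(f'pics/{tag}.png',f['color'][:,:,::-1]); return f
def world(f):
    R,_=cv2.Rodrigues(np.array(f['rvec'],float)); t=np.array(f['tvec'],float).ravel()
    z=f['z_map'].astype(float); v,u=np.indices(z.shape)
    P=np.stack([(u-f['cx'])/f['fx']*z,(v-f['cy'])/f['fy']*z,z],-1)
    W=(P-t)@R; W[z==0]=np.nan; return W
def ray(f,u,v,h):
    R,_=cv2.Rodrigues(np.array(f['rvec'],float)); t=np.array(f['tvec'],float).ravel()
    d=R.T@np.array([(u-f['cx'])/f['fx'],(v-f['cy'])/f['fy'],1]); c=-R.T@t
    return c+d*(h-c[2])/d[2]
E
python3 - <<'E'
from h import *
a=grab('scene','s0'); b=grab('side','d0'); c=grab('wrist','w0')
cv2.imwrite('pics/all.png',cv2.resize(np.vstack([np.hstack([a['color'],b['color']])])[:,:,::-1],(800,250)))
print(arm.sense(), arm.tip_reach)
E
```

```text
{'clock': 0.15, 'qpos': array([-1.55309897e+00,  1.58926286e-01,  1.59798571e+00,  1.42509043e-05,
        1.38617854e+00, -2.10118684e-01]), 'joint_vel': array([-0.00024009, -0.00131629, -0.00438209,  0.00048813, -0.00114817,
        0.00012426]), 'effort': array([ 1.39667522e-03, -3.96379173e+01, -3.31784463e+01, -1.44142909e-04,
        5.46335767e-03, -1.71331271e-05]), 'position': array([ 129.8287497 , -559.67512121,  238.50929534]), 'orientation': array([-3.11975404e+00, -3.56905833e-01, -2.47804865e-04]), 'contact_force': array([ 0.27080483, -0.65493919, -0.29982204]), 'moment': array([-0.02979339,  0.06199708, -0.01576467]), 'grasp_force': 0.0, 'grip_width': 1.000878734148081} 8.0
```

View pics/s0.png

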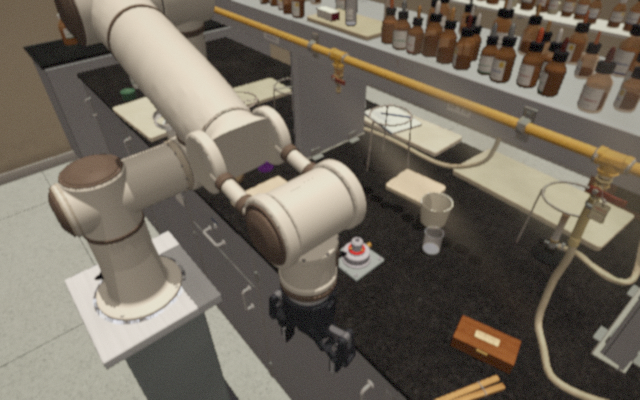

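View pics/d0.png

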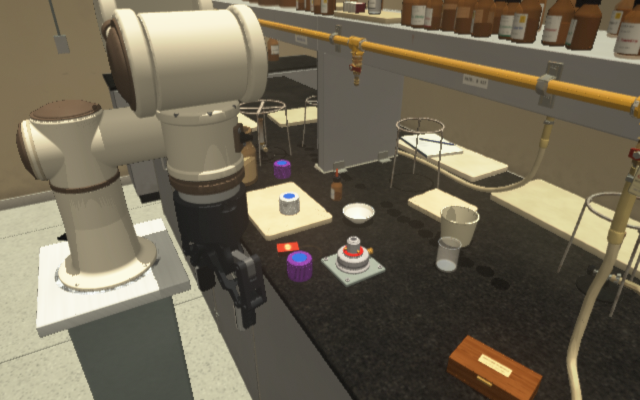

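The side view shows the collar with its blue top at (289,198) on the pale slab and the cell's spigot at (353,243). The dish is at (358,213), the match box at (288,247), the dropper bottle at (336,188) and the beaker at (448,255). There are purple decoys at (300,265) and (282,168).

```bash
python3 - <<'E'
from h import *
f=dict(np.load('pics/d0.npz')); W=world(f); hsv=cv2.cvtColor(f['color'],cv2.COLOR_RGB2HSV)
def st(name,m,zr):
    m=m&(W[...,2]>zr[0])&(W[...,2]<zr[1]); P=W[m]; v,u=np.nonzero(m)
    if len(P): print(name,len(P),'med',np.median(P,0).round(1),'lo',np.percentile(P,2,axis=0).round(1),'hi',np.percentile(P,98,axis=0).round(1),'px',u.mean().round(1),v.mean().round(1))
def box(u0,v0,u1,v1):
    m=np.zeros(hsv.shape[:2],bool); m[v0:v1,u0:u1]=1; return m
H,S,V=[hsv[...,i] for i in range(3)]
blue=(H>95)&(H<122)&(S>110)
st('collarblue',blue&box(270,185,310,225),(-50,120))
st('collar all',box(275,190,304,217),(25,120))
st('decoy1',box(285,248,316,282),(10,120)); st('decoy2',box(270,155,295,182),(10,120))
st('spigot',box(335,230,375,275),(65,100)); st('cellbody',box(320,230,385,275),(30,43)); st('plate',box(315,240,390,285),(6,14))
st('dish',box(335,200,380,225),(5,60)); st('match',box(270,240,305,255),(5,30)); st('bottle',box(325,165,346,202),(5,140))
st('beaker',box(434,230,465,272),(5,100)); st('slab',box(230,180,335,240),(10,22)); st('ring',(H<6)&(S>150)&box(335,240,375,270),(20,90))
st('tallBottle',box(235,140,258,182),(5,300))
c,_=cv2.findContours((blue&box(270,185,310,225)).astype(np.uint8),0,2); c=max(c,key=cv2.contourArea)
(u,v),ax,an=cv2.fitEllipse(c); print('ell',u,v,ax, ray(f,u,v,64))
cv2.imwrite('pics/crop.png',cv2.resize(f['color'][140:300,230:480,::-1],(800,512),interpolation=2))
E
```

```text
collarblue 37 med [468.4 -14.4  64.4] lo [456.9 -25.5  62.8] hi [481.5  -3.3  66.1] px 288.6 195.5
collar all 399 med [461.1 -32.6  54.6] lo [439.9 -45.2  25.8] hi [491.    4.7  65.9] px 288.9 202.5
decoy1 667 med [ 369.8 -278.    39.7] lo [ 345.5 -293.6   10.9] hi [ 400.5 -181.1   47.7] px 298.4 263.3
decoy2 248 med [559.5 228.1  36.4] lo [538.1 216.3  11. ] hi [590.3 270.2  47.6] px 281.7 167.7
spigot 124 med [ 488.  -308.4   75.4] lo [ 477.2 -317.3   65.7] hi [ 501.9 -292.3   79.5] px 352.9 242.0
cellbody 355 med [ 478.7 -320.    39.4] lo [ 457.1 -337.8   30.3] hi [ 541.5 -274.6   42.4] px 353.5 257.5
plate 691 med [ 465.2 -333.1    9.9] lo [ 437.1 -357.     6.7] hi [ 545.2 -252.8   13.4] px 351.8 270.2
dish 445 med [ 632.4 -113.6   20.4] lo [ 582.3 -171.3    5.9] hi [663.4 -88.9  30.9] px 357.9 212.2
match 220 med [ 384.8 -174.6   13.7] lo [ 361.2 -192.3    5.9] hi [ 413.3 -151.5   16.1] px 286.9 248.1
bottle 369 med [635.5   3.9  28.9] lo [618.4 -10.3   5.7] hi [771.  192.8  90. ] px 335.3 181.2
beaker 947 med [ 682.2 -407.    42.8] lo [ 656.9 -433.4    7. ] hi [ 770.2 -328.6   68. ] px 449.3 249.2
slab 2701 med [443.7 -17.1  17.7] lo [ 361.1 -106.1   11.7] hi [554.7 149.8  20.4] px 282.5 210.3
ring 63 med [ 484.8 -312.7   48. ] lo [ 471.3 -323.8   46.1] hi [ 512.9 -291.8   49.9] px 353.4 252.5
tallBottle 522 med [449.4 227.7  75.3] lo [423.5 217.   10.7] hi [550.  434.8 134.7] px 249.9 162.3
ell 288.6838073730469 195.49569702148438 (4.220653533935547, 9.93644905090332) [469.35547322 -13.28441284  64.        ]
```

View pics/crop.png

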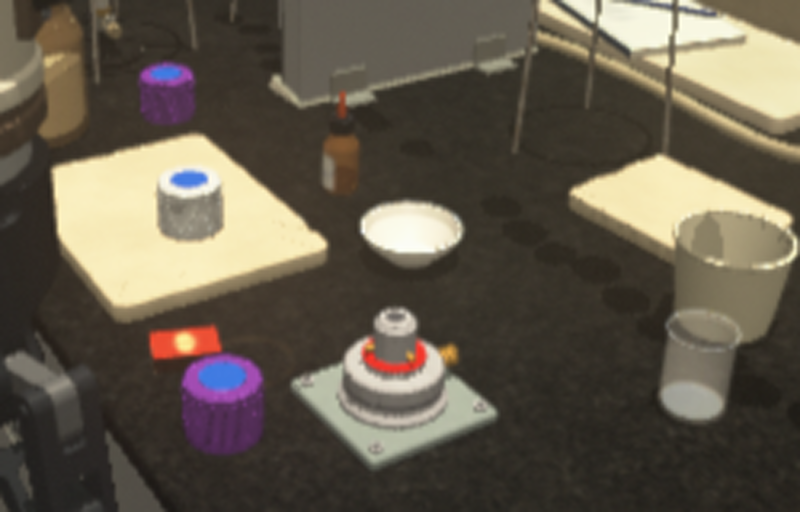

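View pics/w0.png

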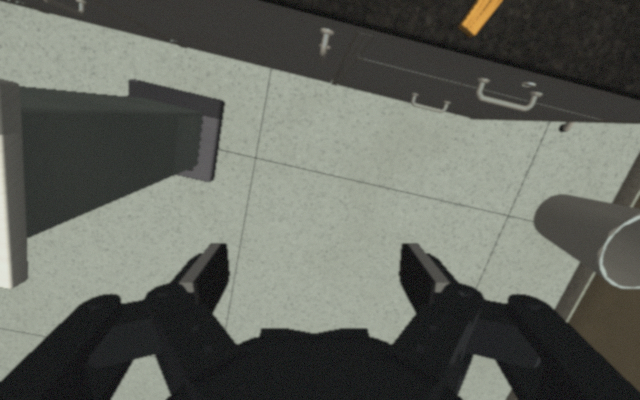

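The overview confirms the layout. The wrist view only shows the floor so far. I'll move above the collar.

Request:
drive_tool:
  targets:
    - [0.108, -0.108, 0, 0, 1]
    - [0.108, -0.108, 0, 0, 1]
    - [0.108, -0.108, 0, 0, 1]
    - [0.108, -0.108, 0, 0, 1]
    - [0.108, -0.108, 0, 0, 1]
    - [0.108, -0.108, 0, 0, 1]
    - [0.108, -0.108, 0, 0, 1]
    - [0.108, -0.108, 0, 0, 1]
    - [0.108, -0.108, 0, 0, 1]
    - [0.108, -0.108, 0, 0, 1]
    - [0.108, -0.108, 0, 0, 1]
    - [0.108, -0.108, 0, 0, 1]
    - [0.108, -0.108, 0, 0, 1]
    - [0.108, -0.108, 0, 0, 1]
    - [0, 0, 0, 0, 1]
    - [0, 0, 0, 0, 1]
    - [0, 0, 0, 0, 1]

```text
clock: 1.85
position: [468.8, -16.4, 239.0]
orientation: [3.121, 0.356, -0.001]
contact_force: [0.4, 0.1, -0.0]
grip_width: 1.001
grasp_force: 0.0
```

```bash
python3 - <<'E'
from h import *
s=arm.sense(); print(s['qpos'].round(3),s['position'],s['orientation'].round(4))
f=grab('wrist','w1'); W=world(f); hsv=cv2.cvtColor(f['color'],cv2.COLOR_RGB2HSV)
H,S,V=[hsv[...,i] for i in range(3)]
b=((H>95)&(H<122)&(S>110)).astype(np.uint8)
for c in cv2.findContours(b,0,2)[0]:
    if cv2.contourArea(c)>80:
        (u,v),ax,an=cv2.fitEllipse(c); print('wrist',u,v,ax,ray(f,u,v,64).round(1),W[int(v),int(u)].round(1))
f=grab('scene','s1');grab('side','d1')
E
```

```text
[-0.293 -0.122  1.882 -0.     1.382  1.051] [468.81202905 -16.44455604 239.01647656] [ 3.1212e+00  3.5590e-01 -1.3000e-03]
wrist 484.0329895019531 286.8011474609375 (20.23382568359375, 23.314590454101562) [ 385.8 -251.5   64. ] [ 378.5 -264.8   46.8]
wrist 312.296142578125 179.7226104736328 (27.406658172607422, 28.07213020324707) [469.4 -15.5  64. ] [470.  -15.   63.5]
wrist 81.7689437866211 26.76441764831543 (29.943532943725586, 38.55647277832031) [565.4 233.   64. ] [567.4 246.5  47.3]
```

View pics/w1.png

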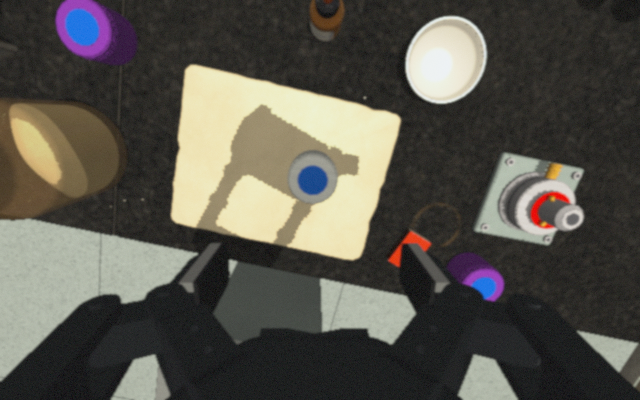

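The wrist view shows the collar's disc at (312,180), which gives (469.5, −15.4, 63.5). That fits the expected 64 mm top and agrees with the side view. The cell is at about (545,205). I'll descend and grip.

Request:
drive_tool:
  targets:
    - [0.003, -0.003, 0.15, 0, 1]
    - [0, 0, 0.15, 0, 1]
    - [0, 0, 0.15, 0, 1]
    - [0, 0, 0.1, 0, 1]
    - [0, 0, 0.08, 0, 1]
    - [0, 0, 0.053, 0, 1]
    - [0, 0, 0, 0, 1]
    - [0, 0, 0, 0, 1]
    - [0, 0, 0, 0, 0]
    - [0, 0, 0, 0, 0]
    - [0, 0, 0, 0, 0]
    - [0, 0, 0, 0, 0]
    - [0, 0, 0, 0, 0]
    - [0, 0, 0, 0, 0]
    - [0, 0, 0, 0, 0]
    - [0, 0, 0, 0, 0]
  newtons: 60

```text
clock: 3.6
position: [471.3, -15.1, 36.0]
orientation: [3.12, 0.357, 0.004]
contact_force: [-1.8, -0.4, 8.1]
grip_width: 0.639
grasp_force: 64.4
```

```bash
python3 - <<'E'
from h import *
# cell axis: side camera depth, spigot top ring & red ring & shoulder rim, circle fit
from scipy.optimize import least_squares
for tag,n in(('d1','side'),('w1','wrist'),('s1','scene')):
    f=dict(np.load(f'pics/{tag}.npz')); W=world(f)
    near=np.hypot(W[...,0]-488,W[...,1]+306)<80
    for nm,zr in(('spigtop',(76.5,81)),('shoulder',(37.5,42.5)),('plate',(7.5,12.5))):
        P=W[near&(W[...,2]>zr[0])&(W[...,2]<zr[1])]
        if len(P)<15: print(n,nm,len(P)); continue
        (c,wh,a)=cv2.minAreaRect(P[:,:2].astype(np.float32)); print(n,nm,len(P),np.round(c,1),np.round(wh,1),round(a,1))
print(arm.sense()['position'])
E
```

```text
side spigtop 49 [ 490.9 -303.8] [23.5 22.5] 57.6
side shoulder 241 [ 490.4 -304.8] [67.8 70.9] 56.9
side plate 617 [ 492.3 -303.3] [111.1 111.3] 1.6
wrist spigtop 311 [ 494.4 -300.7] [23.4 23.5] 26.8
wrist shoulder 1266 [ 494.1 -297.8] [67.4 71. ] 82.7
wrist plate 2702 [ 493.5 -300.6] [109.3 110.7] 1.8
scene spigtop 23 [ 486.2 -302. ] [22.5 20.1] 52.4
scene shoulder 159 [ 487.3 -305.9] [65.5 67.7] 44.9
scene plate 398 [ 489.4 -303.1] [112.2 108.8] 1.2
[471.2705148  -15.09678382  36.01848538]
```

Gripped: the opening is 54 mm and the grip force 64 N. I'll lift and carry it over the cell.

Request:
drive_tool:
  targets:
    - [0, 0, -0.05, 0, 0]
    - [0, 0, -0.1, 0, 0]
    - [0, 0, -0.1, 0, 0]
    - [0, 0, -0.1, 0, 0]
    - [0, 0, -0.05, 0, 0]
    - [0, 0, 0, 0, 0]
    - [-0.025, 0.158, 0, 0, 0]
    - [-0.025, 0.158, 0, 0, 0]
    - [-0.025, 0.158, 0, 0, 0]
    - [-0.025, 0.158, 0, 0, 0]
    - [-0.025, 0.158, 0, 0, 0]
    - [-0.025, 0.158, 0, 0, 0]
    - [0, 0, 0, 0, 0]
    - [0, 0, 0, 0, 0]
    - [0, 0, 0, 0, 0]

```text
clock: 5.1
position: [489.7, -300.4, 153.0]
orientation: [-3.119, -0.358, 0.003]
contact_force: [0.7, 0.7, -2.6]
grip_width: 0.64
grasp_force: 65.0
```

```bash
python3 - <<'E'
from h import *
s=arm.sense(); print(s['qpos'].round(3),s['position'],s['contact_force'],s['grip_width'])
p=s['position']
for n in('side','scene','wrist'):
    f=grab(n,n+'2'); W=world(f); hsv=cv2.cvtColor(f['color'],cv2.COLOR_RGB2HSV)
    H,S,V=[hsv[...,i] for i in range(3)]
    b=((H>95)&(H<122)&(S>110)).astype(np.uint8)
    for c in cv2.findContours(b,0,2)[0]:
        if cv2.contourArea(c)>25:
            (u,v),ax,an=cv2.fitEllipse(c); print(n,'blue',round(u),round(v),np.round(ax,1),W[int(v),int(u)].round(1))
    near=np.hypot(W[...,0]-p[0],W[...,1]-p[1])<80
    for nm,zr in(('spigtop',(76.5,81)),('shoulder',(37.5,42.5)),('plate',(7.5,12.5))):
        P=W[near&(W[...,2]>zr[0])&(W[...,2]<zr[1])]
        if len(P)<15: print(n,nm,len(P)); continue
        (c,wh,a)=cv2.minAreaRect(P[:,:2].astype(np.float32)); print(n,nm,len(P),np.round(c,1),np.round(wh,1),round(a,1))
a=cv2.imread('pics/side2.png')[120:300,230:480]; b=cv2.imread('pics/wrist2.png')
cv2.imwrite('pics/c2.png',np.hstack([cv2.resize(a,(400,288)),cv2.resize(b,(400,288))]))
E
```

```text
[-0.761  0.239  1.681  0.     1.225  0.582] [ 489.71662061 -300.35819065  152.9532781 ] [ 0.6874905   0.67175422 -2.61499373] 0.6396882059781185
side blue 299 257 [ 7.8 14.3] [ 374.8 -263.3   46. ]
side blue 353 199 [ 5.9 13. ] [ 486.9 -299.7  182.5]
side spigtop 50 [ 491.6 -303.3] [19.5 21.8] 77.1
side shoulder 238 [ 490.  -306.7] [65.2 71.1] 65.0
side plate 608 [ 491.6 -303.4] [111.5 109.8] 1.2
scene blue 314 262 [ 8.3 11.4] [ 373.  -261.2   47. ]
scene blue 357 210 [ 7.  10.9] [ 487.7 -299.1  181. ]
scene spigtop 24 [ 489.2 -302.8] [18.1 19.6] 61.8
scene shoulder 157 [ 487.8 -304. ] [63.1 70. ] 41.6
scene plate 384 [ 489.2 -302.6] [111.2 108.7] 1.7
wrist blue 253 311 [ 9.2 14.4] [ 363.6 -268.    46.1]
wrist blue 314 289 [67.1 76.5] [ 489.8 -301.2  182.1]
wrist spigtop 149 [ 502.5 -300.1] [ 7.4 22.9] 11.9
wrist shoulder 1917 [ 503.1 -300. ] [52.2 71.2] 10.8
wrist plate 4475 [ 493.5 -301.5] [109.2 109.3] 1.7
```

View pics/c2.png

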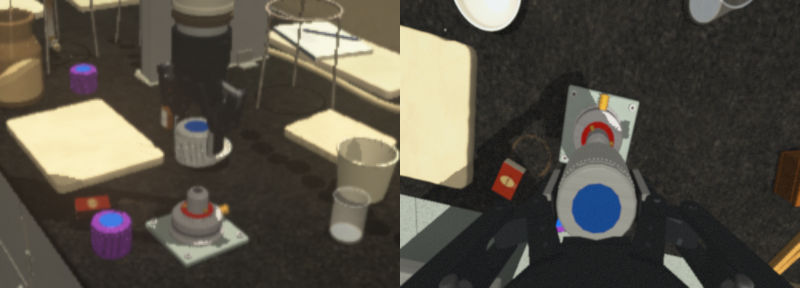

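The collar is held upright with its top at z=182, so its underside is 17 mm below the TCP. It is about 3 mm short of the axis in each direction. I'll correct part of that while lowering to just above the spigot, then measure again.

Request:
drive_tool:
  targets:
    - [0.009, 0.01, 0, 0, 0]
    - [0, 0, 0.08, 0, 0]
    - [0, 0, 0.06, 0, 0]
    - [0, 0, 0.03, 0, 0]
    - [0, 0, 0, 0, 0]
    - [0, 0, 0, 0, 0]

```text
clock: 5.85
position: [494.1, -304.5, 104.1]
orientation: [3.12, 0.357, 0.001]
contact_force: [0.2, -0.5, -1.9]
grip_width: 0.642
grasp_force: 65.0
```

```bash
python3 - <<'E'
from h import *
s=arm.sense(); print(s['position'],s['contact_force'])
p=s['position']
for n in('side','scene'):
    f=grab(n,n+'3'); W=world(f); hsv=cv2.cvtColor(f['color'],cv2.COLOR_RGB2HSV)
    H,S,V=[hsv[...,i] for i in range(3)]
    b=((H>95)&(H<122)&(S>110)).astype(np.uint8)
    for c in cv2.findContours(b,0,2)[0]:
        if cv2.contourArea(c)>25:
            (u,v),ax,an=cv2.fitEllipse(c); w=W[int(v),int(u)]; print(n,'blue',round(u),round(v),w.round(1),ray(f,u,v,p[2]+29).round(1))
    g=dict(np.load(f'pics/{n}2.npz')); W=world(g)
    near=np.hypot(W[...,0]-490,W[...,1]+303)<80; z=W[...,2]
    for nm,zr,h in(('spigtop',(76,82),78),('plate',(6.5,13.5),10)):
        m=(near&(z>zr[0])&(z<zr[1])).astype(np.uint8); v,u=np.nonzero(m)
        r=cv2.minAreaRect(np.array([ray(g,a,b,h)[:2] for a,b in zip(u,v)],np.float32)); print(n,nm,len(u),r)
E
```

```text
[ 494.13987    -304.48013254  104.13015059] [ 0.22665152 -0.48679061 -1.94571098]
side blue 299 257 [ 374.9 -263.2   45.9] [ 322.  -373.5  133.1]
side blue 355 218 [ 494.3 -299.4  130.8] [ 491.9 -304.9  133.1]
side spigtop 54 ((491.13311767578125, -303.44671630859375), (20.34368133544922, 22.684606552124023), 60.52408218383789)
side plate 679 ((489.928466796875, -305.12445068359375), (112.55065155029297, 112.6720962524414), 1.5023212432861328)
scene blue 314 262 [ 375.2 -258.4   43.2] [ 321.7 -328.3  133.1]
scene blue 359 225 [ 490.7 -306.1  134.1] [ 491.7 -305.9  133.1]
scene spigtop 28 ((488.06170654296875, -302.9758605957031), (18.41305160522461, 22.83074188232422), 68.69122314453125)
scene plate 519 ((488.3786315917969, -304.00762939453125), (110.18766784667969, 109.19232940673828), 1.6131795644760132)
```

Request:
drive_tool:
  targets:
    - [-0.006, -0.005, 0, 0, 0]
    - [0, 0, 0.02, 0, 0]
    - [0, 0, 0.02, 0, 0]
    - [0, 0, 0.02, 0, 0]
    - [0, 0, 0.02, 0, 0]
    - [0, 0, 0, 0, 0]
    - [0, 0, 0, 0, 0]

```text
clock: 6.65
position: [492.7, -302.0, 78.6]
orientation: [-3.12, -0.356, -0.004]
contact_force: [6.4, 2.9, -5.6]
grip_width: 0.644
grasp_force: 64.9
```

The collar is over the spigot. A light side force says the axis lies slightly toward +x and +y, so I'll shift about 1 mm that way and lower to the pins.

Request:
drive_tool:
  targets:
    - [0.004, -0.001, 0, 0, 0]
    - [0, 0, 0.01, 0, 0]
    - [0, 0, 0.01, 0, 0]
    - [0, 0, 0, 0, 0]
    - [0, 0, 0, 0, 0]

```text
clock: 7.15
position: [493.2, -302.4, 73.7]
orientation: [-3.121, -0.357, -0.002]
contact_force: [3.4, 4.5, 1.6]
grip_width: 0.644
grasp_force: 65.7
```

Request:
drive_tool:
  targets:
    - [0.001, -0.004, 0.007, 0, 0]
    - [0, 0, 0, 0, 0]
    - [0, 0, 0, 0, 0]

```text
clock: 7.45
position: [493.3, -302.4, 73.5]
orientation: [3.119, 0.357, 0.002]
contact_force: [-2.0, 3.3, 12.3]
grip_width: 0.644
grasp_force: 66.8
```

Resting on the pins with 12 N. I'll start turning in small steps and watch z.

Request:
drive_tool:
  targets:
    - [0, 0, 0, 0.028, 0]
    - [0, 0, 0, 0.028, 0]
    - [0, 0, 0, 0.028, 0]
    - [0, 0, 0, 0, 0]

```text
clock: 7.85
position: [493.7, -303.2, 73.6]
orientation: [3.138, -0.06, 0.004]
contact_force: [0.5, 2.2, 8.6]
grip_width: 0.641
grasp_force: 66.5
```

Request:
drive_tool:
  targets:
    - [0, 0, 0.003, 0.028, 0]
    - [0, 0, 0, 0.028, 0]
    - [0, 0, 0, 0.028, 0]
    - [0, 0, 0, 0, 0]

```text
clock: 8.25
position: [493.7, -303.6, 73.5]
orientation: [3.102, -0.472, 0.005]
contact_force: [-2.0, 1.0, 13.9]
grip_width: 0.643
grasp_force: 67.0
```

Request:
drive_tool:
  targets:
    - [0, 0, 0, 0.028, 0]
    - [0, 0, 0, 0.028, 0]
    - [0, 0, 0, 0.028, 0]
    - [0, 0, 0, 0, 0]

```text
clock: 8.65
position: [494.0, -303.8, 73.5]
orientation: [3.013, -0.876, 0.007]
contact_force: [-0.3, 1.0, 12.1]
grip_width: 0.647
grasp_force: 66.8
```

Request:
drive_tool:
  targets:
    - [0, 0, 0, 0.028, 0]
    - [0, 0, 0, 0.028, 0]
    - [0, 0, 0, 0.028, 0]
    - [0, 0, 0, 0.028, 0]
    - [0, 0, 0, 0, 0]

```text
clock: 9.15
position: [493.7, -304.3, 73.4]
orientation: [2.813, -1.39, 0.008]
contact_force: [-1.5, -1.0, 11.7]
grip_width: 0.64
grasp_force: 66.7
```

No drop up to 65°. The keyways repeat every 120° and the wrist has range left (joint 6 at about 1.7), so I'll continue the same way.

Request:
drive_tool:
  targets:
    - [0, 0, 0, 0.028, 0]
    - [0, 0, 0, 0.028, 0]
    - [0, 0, 0, 0.028, 0]
    - [0, 0, 0, 0, 0]

```text
clock: 9.55
position: [492.1, -302.1, 70.1]
orientation: [2.609, -1.747, -0.0]
contact_force: [-0.6, -1.0, -2.4]
grip_width: 0.638
grasp_force: 65.2
```

```bash
python3 -c "
from rig import arm
s=arm.sense();print(s['qpos'].round(3),s['moment'].round(2),s['position'])"
```

```text
[-0.759  0.353  1.722 -0.002  1.067  1.993] [-0.26 -0.14 -0.09] [ 492.09533484 -302.11967786   70.06112649]
```

It dropped, and the upward force is gone. Now I'll lower onto the ring.

Request:
drive_tool:
  targets:
    - [0, 0, 0.01, 0, 0]
    - [0, 0, 0.008, 0, 0]
    - [0, 0, 0, 0, 0]
    - [0, 0, 0, 0, 0]

```text
clock: 9.95
position: [492.6, -301.9, 65.4]
orientation: [2.611, -1.746, 0.0]
contact_force: [-2.7, -1.6, 3.4]
grip_width: 0.638
grasp_force: 65.8
```

Request:
drive_tool:
  targets:
    - [0, 0, 0.01, 0, 0]
    - [0, 0, 0.01, 0, 0]
    - [0, 0, 0.01, 0, 0]
    - [0, 0, 0, 0, 0]
    - [0, 0, 0, 0, 0]

```text
clock: 10.45
position: [492.7, -301.9, 58.0]
orientation: [2.611, -1.746, -0.0]
contact_force: [-6.4, 1.8, 17.1]
grip_width: 0.644
grasp_force: 67.1
```

Request:
drive_tool:
  targets:
    - [0.002, 0, 0.008, 0, 0]
    - [0, 0, 0.004, 0, 0]
    - [0, 0, 0, 0, 0]
    - [0, 0, 0, 0, 0]

```text
clock: 10.85
position: [492.8, -302.0, 57.9]
orientation: [2.611, -1.745, -0.004]
contact_force: [-19.3, 12.0, 43.1]
grip_width: 0.643
grasp_force: 70.2
```

```bash
python3 - <<'E'
from h import *
s=arm.sense(); p=s['position']; print(p,s['contact_force'],s['moment'])
for n in('side','scene'):
    f=grab(n,n+'4'); W=world(f); hsv=cv2.cvtColor(f['color'],cv2.COLOR_RGB2HSV)
    H,S,V=[hsv[...,i] for i in range(3)]
    b=((H>95)&(H<122)&(S>110)).astype(np.uint8)
    for c in cv2.findContours(b,0,2)[0]:
        if cv2.contourArea(c)>20:
            (u,v),ax,an=cv2.fitEllipse(c); m=np.zeros_like(b); cv2.drawContours(m,[c],-1,1,-1)
            print(n,'blue',round(u),round(v),np.nanmedian(W[m>0],0).round(1),ray(f,u,v,86).round(1))
    P=W[(np.hypot(W[...,0]-490,W[...,1]+303)<80)&(abs(W[...,2]-10)<3)]; print('plate z',np.median(P[:,2]))
cv2.imwrite('pics/c4.png',cv2.resize(cv2.imread('pics/side4.png')[170:300,260:440],(720,520),interpolation=2))
E
```

```text
[ 492.79798226 -301.9672569    57.92460728] [-19.26393034  12.00635863  43.07156426] [ 1.90454415  3.00202719 -0.12054109]
side blue 299 257 [ 374.8 -263.4   46.2] [ 350.6 -314.1   86. ]
side blue 355 236 [ 497.4 -304.3   86.6] [ 496.4 -302.6   86. ]
side blue 184 77 [ 503.4 1282.6  148.9] [ 567.8 1594.1   86. ]
plate z 9.866106093556017
scene blue 314 262 [ 373.  -262.8   45.1] [ 349.5 -293.2   86. ]
plate z 9.073237126538434
```

View pics/c4.png

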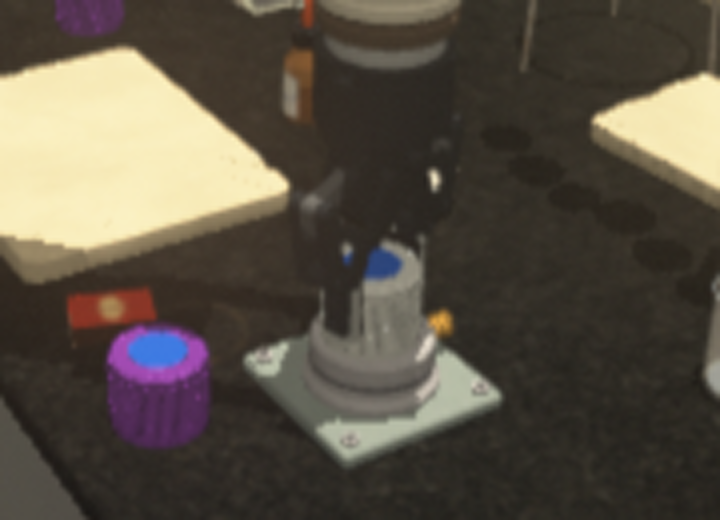

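The collar sits flush on the shoulder with its top at z ≈ 86.6 mm. No red ring shows, and the stop is stiff at 43 N. I'll ease the push and side load slightly, then check and hand in.

Request:
drive_tool:
  targets:
    - [-0.004, 0.003, -0.004, 0, 0]
    - [0, 0, 0, 0, 0]
    - [0, 0, 0, 0, 0]
    - [0, 0, 0, 0, 0]

```text
clock: 11.35
position: [492.7, -302.0, 58.0]
orientation: [2.611, -1.746, 0.003]
contact_force: [-9.3, 7.1, 28.2]
grip_width: 0.636
grasp_force: 68.6
```

```bash
python3 -c "
from rig import arm
print(arm.hand_in())"
```

```text
the job is handed in; nothing more can be done
None
```

The collar is fitted over the spigot, keyed onto the pins and pressed home on the shoulder, still gripped at about 69 N with a 28 N push; I handed it in at about 11 s, and no verdict came back.

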